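Set the appliance switch bank under its splash cover

ROBOT

A 7-joint arm with a two-finger parallel gripper is mounted at the origin on the work surface. World frame = base frame: x ahead of the robot, y to its left, z up, the work surface at z = 0. Lengths are in m, angles in degrees, forces in N, time in s.
With the tool pointing down it reaches from about 0.425 to 1.025 m from the base axis. Payload 3.6 kg.
Tool frame: the origin (TCP) lies on the centre line of the jaws, within the pads' length; the fingertips stand 8 mm ahead of it and the grasp point (between the pads) lies 11 mm behind it; z points along the fingers, y is the direction in which the jaws open and shut (so a half turn about z gives the same grasp; the last joint's range is limited). The gripper opens to 85 mm and grips with 20 to 120 N. Pads are 22 mm wide; open, the fingers measure 114 mm over their backs; the gripper's body (76 mm by 85 mm) begins 54 mm behind the grasp point. The pads swing forward as they close: fully open they stand 13 mm farther back than shut.
Start: joints at [-74.857, 33.873, 2.773, 92.16, -1.908, 54.013, -1.931], TCP at [0.254, 0.679, 0.239] pointing down, gripper open.
Joint ranges: [-153.93, 153.93], [-27.13, 128.08], [-72.61, 78.16], [10.71, 143.7], [-87.88, 267.88], [4.46, 118.87], [-176.78, 176.78]. Speed limits (degrees/s): [147.25, 147.25, 180, 180, 180, 180, 180].

INTERFACE

Orientations are given as [roll, pitch, yaw] about the fixed x, y, z axes, in that order (R = Rz(yaw) Ry(pitch) Rx(roll)).
In Python, from workcell import manip gives the robot as it stands.
- The arm moves only by the shell command python3 -m creep 'ROWS' [FORCE]. ROWS is JSON, a list that holds one entry, the list of rows, each a list of 7 numbers: the opening in per cent of the stroke, from 0 (shut) to 100 (fully open), then the shift along the tool's x, y, z in cm, then the turn, a rotation vector about the tool's x, y, z in units of 6 degrees (1.0 is 6 degrees). A call has exactly 10 rows; each row is the pose to reach, as a shift and turn from the pose commanded when the call began, along the tool's axes at that moment; what a row does not reach only later rows make up. A row lasts 1/8 s, in which the tool goes at most 62.5 mm and 10.7 degrees, less where a joint would pass 70% of its speed; a pose out of reach is approached as far as the arm can. A call with a gripper value outside its range is refused whole. The fingers move at their own pace and stop on an object; FORCE is the grip in N (left out, the last holds). Time passes only in rows, so rows that repeat a pose let the fingers close, or fill a call up. It gives the time, the measured TCP pose, the force and the opening at its end, in the units of the state.
- manip.state(): the state, without advancing time (a new reading comes with each control period).
- manip.capture(name): name is "scene" or "top" or "wrist"; returns a dict with "frame" (420x560x3 uint8, red, green, blue), "fov_y" (degrees; the focal length in pixels is half the picture's height over the tangent of half this angle, whatever the lens; pixels are square), "cx", "cy" (the principal point, pixels), "cam_to_world" (4x4, takes a point from camera to world coordinates). Camera axes: x right, y down, z forward; pixel columns grow to the right and rows downward; lengths in m; the calibration is good to about 2 mm. A picture is of the moment at which its call begins. There is no depth.
- manip.sign_off(): hands the job in, once; it reports no verdict.
The state is a dict: "time": time; "qpos": joint angles; "joint_velocities": joint speeds; "effort": joint torques, N m; "tool_pos": TCP position; "tool_rot": TCP orientation; "ft_force": force on the tool from outside, world axes, zero at the start; "ft_torque": the same for the moment, N m; "finger_gap": finger opening in m.
Only numpy, scipy, OpenCV 4.12 (cv2) and the standard library are available. Lean on these libraries where they do the work, as an engineer would, in place of code of your own. Each camera call takes 0.05 s, during which the arm holds its last target. There are 200 camera calls.

TASK

Set the appliance switch bank ready for cleaning the vent: swing its clear splash cover open, set the four paddle switches, from left to right as seen from the robot, to on, off, on, off (on is the far end with the green dot pressed fully down, off is the near end pressed fully down), and then swing the cover fully shut again. Leave the other things on the counter where they are, with the glass jar upright.

Things in the scene. Friction and masses are not known exactly. Their poses are not given: they have to be found in the camera images.
- bank: Fixed appliance switch bank on the worktop: grey housing 130 (x) by 232 (y) by 46 mm high, steel face plate on top (upper face 48.5 mm up) with four white paddles side by side, each 67 mm long (x) and 33 wide, 13 mm gaps. Origin: centre of underside. x points away from the robot to the cover's hinge, y to the robot's left. Paddle pivots: x -5, z 46, y +69, +23, -23, -69 mm (paddles 1 to 4).
- cover_hinge (a point): Fixed point in the middle of the cover's hinge axis, at (62, 0, 60) mm in the bank's frame; the axis runs along the bank's y.
- cover (a joint): Angle of the clear splash cover (rad): 0 shut, grows as its front edge swings up and over away from the robot, stop at 1.9. A clear hood 124 mm deep, 216 wide, top 73 mm above the worktop when shut, hinged along its far edge, keeping everything off the paddles. Stiff hinge: it stays at any angle it is left at; about 1 to 2.5 N at the tongue swings it.
- cover_tab (a point): Grip point, mid thickness, of the cover's blue pull tongue (36 mm wide along the bank's y, 10 thick, sticking out 43 mm from the cover's front edge towards the robot): 28 mm out from that edge, 152 mm from the hinge axis and 6 above it, 66 above the worktop when shut; nothing below but worktop. Turns with the cover. Pinched by its two sides, it can pivot between the fingers.
- paddle1 (a joint): Angle of paddle 1 (numbered from the left as seen from the robot): +0.15 rad = on (end farthest from the robot, marked with a green dot, fully down), -0.15 = off (end nearest the robot fully down). It snaps over the middle and rests only at either end; about 5 N on its raised end flips it.
- sw1_on_end (a point): Point on top of paddle 1's on half (far half, with the green dot), 21 mm from its pivot; about 53 mm above the worktop when that end is down, 59 mm when up. Press down here for on.
- sw1_off_end (a point): Point on top of paddle 1's off half (half nearest the robot), 21 mm from its pivot; about 53 mm above the worktop when that end is down, 59 mm when up. Press down here for off.
- paddle2 (a joint): Angle of paddle 2 (numbered from the left as seen from the robot): +0.15 rad = on (end farthest from the robot, marked with a green dot, fully down), -0.15 = off (end nearest the robot fully down). It snaps over the middle and rests only at either end; about 5 N on its raised end flips it.
- sw2_on_end (a point): Point on top of paddle 2's on half (far half, with the green dot), 21 mm from its pivot; about 53 mm above the worktop when that end is down, 59 mm when up. Press down here for on.
- sw2_off_end (a point): Point on top of paddle 2's off half (half nearest the robot), 21 mm from its pivot; about 53 mm above the worktop when that end is down, 59 mm when up. Press down here for off.
- paddle3 (a joint): Angle of paddle 3 (numbered from the left as seen from the robot): +0.15 rad = on (end farthest from the robot, marked with a green dot, fully down), -0.15 = off (end nearest the robot fully down). It snaps over the middle and rests only at either end; about 5 N on its raised end flips it.
- sw3_on_end (a point): Point on top of paddle 3's on half (far half, with the green dot), 21 mm from its pivot; about 53 mm above the worktop when that end is down, 59 mm when up. Press down here for on.
- sw3_off_end (a point): Point on top of paddle 3's off half (half nearest the robot), 21 mm from its pivot; about 53 mm above the worktop when that end is down, 59 mm when up. Press down here for off.
- paddle4 (a joint): Angle of paddle 4 (numbered from the left as seen from the robot): +0.15 rad = on (end farthest from the robot, marked with a green dot, fully down), -0.15 = off (end nearest the robot fully down). It snaps over the middle and rests only at either end; about 5 N on its raised end flips it.
- sw4_on_end (a point): Point on top of paddle 4's on half (far half, with the green dot), 21 mm from its pivot; about 53 mm above the worktop when that end is down, 59 mm when up. Press down here for on.
- sw4_off_end (a point): Point on top of paddle 4's off half (half nearest the robot), 21 mm from its pivot; about 53 mm above the worktop when that end is down, 59 mm when up. Press down here for off.
- brush: Bystander: steel vent pipe brush lying beside the bank on its right, about 200 mm long, 37 mm thick. Origin at its underside, 70 mm from the bristle end (its +x end).
- jar: Bystander: empty open glass spice jar standing beside the bank on its left, 49 mm across, 95 mm high. Origin at the centre of its base.
- screwset: Bystander: screwdriver set with green plastic handles in a black tray, 130 x 75 x 31 mm. Origin under its centre.
- gasket: Bystander: orange silicone gasket ring lying flat, 84 mm across, 8 mm high. Origin at its underside's centre.
- mug: Bystander: blue mug, 80 mm across, 95 mm high. Origin at the centre of its base.
- oil: Bystander: green oil bottle, 60 mm across, 200 mm high. Origin at the centre of its base.
- saucer: Bystander: white saucer, 120 mm across, 16 mm high. Origin at the centre of its base.

How it is judged (in metres and radians):
On the way, in this order (a step that is already met when the one before it is completed fails the run):
1. the cover is swung open (value of joint cover above 0.7 rad), for 0.2 s.
2. the four switches stand on, off, on, off from the left (value of joint each of paddle1, paddle3 above 0.11 rad and value of joint each of paddle2, paddle4 below -0.11 rad), for 0.2 s.
At the end, for the whole second after the job is handed in: From the left, paddles 1 and 3 are on (joint above 0.11 rad) and 2 and 4 off (below -0.11 rad); the cover is shut to within 0.08 rad; the jar stands upright (tilt under 0.2 rad), and no bystander lies more than 30 mm from where it started (all of step 2 and value of joint cover below 0.08 rad and angle between jar's own z axis and vertical below 0.2 rad and distance of each of brush, jar, screwset, gasket, mug, oil, saucer from where it was at the start of the episode below 0.03 m); the robot touches nothing.
It fails at once if the glass jar is tipped over (angle between jar's own z axis and vertical above 0.6 rad).
It also fails if it takes over 69 s, if anything falls off the work surface, if the arm or the gripper's body presses on something with over 40 N, if the wrist force passes 120 N, or if a joint passes its speed limit or range.

## Working session

There is one attempt and no reset: what is moved stays moved. The work goes in short steps, Python scripts to look and compute and a shell command to move; the robot and the scene stay as the last step left them, time stands still between calls to the robot, and variables do not carry over. Pictures are saved under pics/ and viewed, about 8 in all and at most 12, crops included, and the job is handed in when it is done.

```bash
mkdir -p pics; ls
cat > h.py <<'E'
import numpy as np, cv2
from workcell import manip
from scipy.spatial.transform import Rotation as R
def snap(cam,name):
    c=manip.capture(cam); cv2.imwrite(f'pics/{name}.png',c['frame'][:,:,::-1]); np.savez(f'pics/{name}.npz',**c); return c
def load(name): return dict(np.load(f'pics/{name}.npz'))
def K(c):
    f=c['frame'].shape[0]/2/np.tan(np.radians(float(c['fov_y']))/2)
    return np.array([[f,0,float(c['cx'])],[0,f,float(c['cy'])],[0,0,1]])
def ray(c,uv,z):
    T=c['cam_to_world']; d=T[:3,:3]@np.linalg.inv(K(c))@[uv[0],uv[1],1]; o=T[:3,3]
    return o+d*(z-o[2])/d[2]
def proj(c,p):
    T=c['cam_to_world']; q=K(c)@(T[:3,:3].T@(np.asarray(p)-T[:3,3])); return q[:2]/q[2]
E
python3 - <<'E'
from h import *
s=manip.state(); print(s)
a=snap('scene','s0'); b=snap('top','t0')
for c in(a,b): print(c['fov_y'],c['cx'],c['cy'],np.round(c['cam_to_world'],3).tolist())
E
```

```text
pics
{'time': 0.0, 'qpos': array([-74.85761112,  33.92625645,   2.76424511,  92.23625876,
        -1.90809224,  54.01388217,  -1.93026557]), 'joint_velocities': array([ 0.04768504,  0.07292414,  0.01762614,  0.03894104, -0.00106199,
        0.04496221, -0.15940738]), 'effort': array([ 3.60605600e-04, -5.48701322e+01,  1.54666398e+00, -1.98125392e+01,
        9.47769993e-03,  8.67943716e-03,  3.43707620e-05]), 'tool_pos': array([0.25356876, 0.6783387 , 0.23813384]), 'tool_rot': array([-1.79869753e+02,  5.47687819e-03,  1.59508189e+02]), 'ft_force': array([-0.19219907,  0.1077294 ,  0.33884338]), 'ft_torque': array([0.00179253, 0.01850606, 0.01843255]), 'finger_gap': 0.08538351016341655}
48.13945334814599 286.1495580357134 210.23409806101174 [[0.769, 0.443, -0.461, 1.113], [0.639, -0.555, 0.533, -0.703], [-0.02, -0.704, -0.71, 1.013], [0.0, 0.0, 0.0, 1.0]]
56.983927412612246 274.84127236240136 206.16937473887975 [[0.02, -0.976, 0.217, 0.247], [-1.0, -0.021, 0.001, -0.007], [0.003, -0.217, -0.976, 1.22], [0.0, 0.0, 0.0, 1.0]]
```

View pics/t0.png

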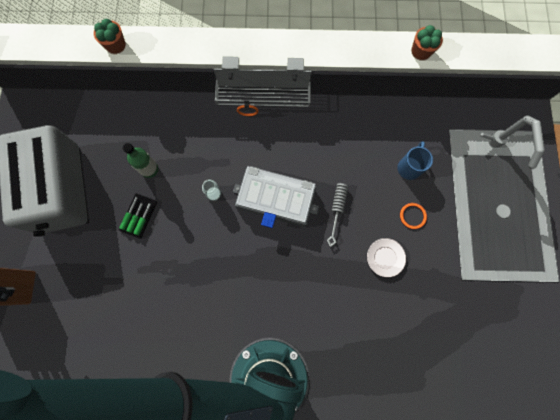

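View pics/s0.png

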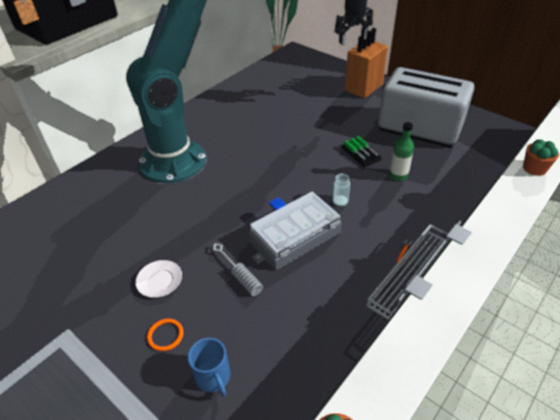

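The top view shows the bank at about (276,195), tongue at (268,220), jar at (212,191) and brush at (338,213). The scene view shows the bank at about (295,228) with the tongue at (278,205). Next I'll enlarge crops to get the corners.

Run:
```python
from h import *
a=load('t0')['frame'][155:255,195:355]; b=load('s0')['frame'][165:275,225:365]
A=cv2.resize(a,None,fx=5,fy=5,interpolation=cv2.INTER_CUBIC);cv2.imwrite('pics/t0c.png',A[:,:,::-1])
c=load('t0'); f=c['frame'].astype(int); m=(f[:,:,2]>120)&(f[:,:,0]<70); m[:, :230]=0;m[:,300:]=0
v,u=np.nonzero(m); print('tab',u.mean(),v.mean(),len(u)); print(ray(c,(u.mean(),v.mean()),.071), cv2.minAreaRect(np.c_[u,v].astype(np.float32)))
```

```text
tab 267.96794871794873 219.30769230769232 156
[0.46138972 0.01452628 0.071     ] ((267.9633483886719, 219.2889862060547), (11.589699745178223, 13.218002319335938), 16.699241638183594)
```

View pics/t0c.png

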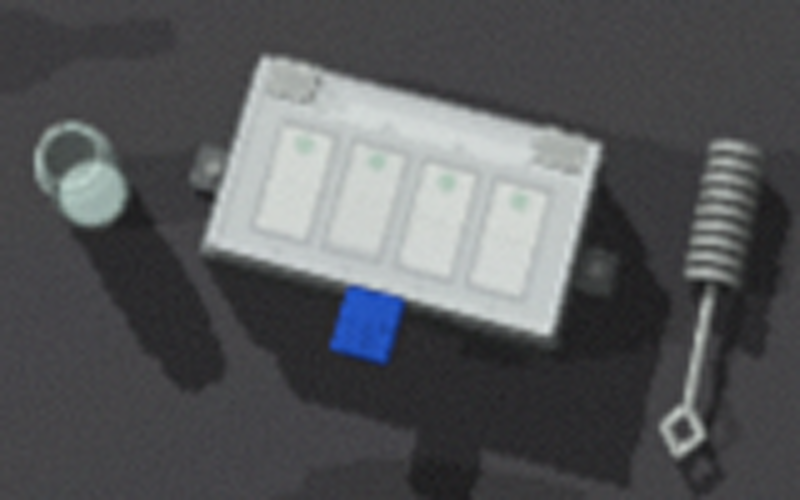

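```bash
cat > fit.py <<'E'
from h import *
from scipy.optimize import least_squares
c=load('t0'); g=lambda u,v:(u/5+195-.4,v/5+155-.4)
obs=[(g(293,183),(-5,69,50)),(g(367,199),(-5,23,50)),(g(438,219),(-5,-23,50)),(g(509,239),(-5,-69,50)),((267.96,219.3),(-84,0,70)),
 (g(205,250),(-65,116,46)),(g(550,342),(-65,-116,46)),(g(262,56),(65,116,46)),(g(602,145),(65,-116,46))]
def w(p,q): r=R.from_euler('z',p[2]).as_matrix(); return r@(np.array(q)/1000)+[p[0],p[1],0]
f=lambda p:np.concatenate([proj(c,w(p,q))-o for o,q in obs])
s=least_squares(f,[.53,0,0],loss='soft_l1'); print(s.x,np.degrees(s.x[2])); print(np.round(f(s.x).reshape(-1,2),1).tolist())
np.save('bank.npy',s.x)
p=s.x
print('tab',w(p,(-90,0,66)),'hinge',w(p,(62,0,60)))
for n in range(4): print(n+1,w(p,(16,69-46*n,59)),w(p,(-26,69-46*n,59)))
print('jar',ray(c,g(92,195),0),'brush',ray(c,g(735,150),.03),ray(c,g(683,430),.02))
E
python3 fit.py
```

```text
[ 0.54447119 -0.00611326 -0.24488811] -14.03105533267836
[[0.4, -0.8], [-0.2, -0.3], [-0.2, -0.5], [-0.1, -0.7], [0.1, -0.4], [-1.7, 0.3], [1.5, 1.2], [-1.5, 0.6], [1.3, 1.3]]
tab [0.45715639 0.01570704 0.066     ] hinge [ 0.60462138 -0.02114502  0.06      ]
1 [0.57672272 0.05694892 0.059     ] [0.53597581 0.06713173 0.059     ]
2 [0.56557012 0.01232136 0.059     ] [0.52482321 0.02250416 0.059     ]
3 [ 0.55441752 -0.03230621  0.059     ] [ 0.51367061 -0.0221234   0.059     ]
4 [ 0.54326492 -0.07693377  0.059     ] [ 0.50251801 -0.06675097  0.059     ]
jar [0.55590567 0.19670907 0.        ] brush [ 0.58668906 -0.21705365  0.03      ] [ 0.40759002 -0.18329397  0.02      ]
```

```bash
cat > to.py <<'E'
# usage: to.py frame x y z [yaw tilt] -> shift (cm) & turn (6deg units). frame w(orld, m) or b(ank, mm)
import sys
from h import *
from fit import w
p=np.load('bank.npy'); s=manip.state()
R0=R.from_euler('xyz',s['tool_rot'],degrees=True)
def go(fr,xyz,tilt=0):
    x=w(p,xyz) if fr=='b' else np.array(xyz)
    # tool z down, y along bank y; tilt>0 leans the fingertips forward (away from the robot)
    R1=R.from_euler('z',p[2])*R.from_euler('y',-tilt,degrees=True)*R.from_euler('xyz',[180,0,180],degrees=True)
    d=R0.inv().apply(x-s['tool_pos'])*100; t=(R0.inv()*R1).as_rotvec(degrees=True)/6
    print(np.round(d,2).tolist(),np.round(t,2).tolist())
if __name__=='__main__':
    print(round(s['time'],2),np.round(s['tool_pos'],4),np.round(s['tool_rot'],1),np.round(s['ft_force'],1),round(s['finger_gap'],4))
    for a in sys.argv[1:]:
        q=a.split(','); go(q[0],[float(i) for i in q[1:4]],float(q[4]) if len(q)>4 else 0)
E
sed -i 's/^s=least/if __name__!="__main__": obs=obs\nelse:\n  pass\ns=least/; s/^\(.*\)print(/\1print(/' fit.py
python3 - <<'E'
t=open('fit.py').read(); i=t.index('if __name__'); j=t.index('s=least')
open('fit.py','w').write(t[:i]+"if __name__=='__main__':\n"+''.join(' '+l+'\n' for l in t[j:].splitlines()))
E
python3 to.py b,-90,0,200 b,-90,0,54
```

```text
0.1 [0.2536 0.6784 0.2383] [-179.9    0.   159.5] [-0.5 -0.4 -0.2] 0.0855
[-42.27, -54.95, 3.94] [-0.02, -0.0, -1.08]
[-42.27, -54.92, 18.54] [-0.02, -0.0, -1.08]
```

```bash
python3 -m creep '[[[100,-2,-2.6,0.2,0,0,0],[100,-5.5,-7.2,0.4,0,0,-0.1],[100,-9.2,-12,0.8,0,0,-0.2],[100,-13,-17,1.2,0,0,-0.3],[100,-17,-22,1.6,0,0,-0.4],[100,-20.7,-27,2,0,0,-0.5],[100,-24.5,-32,2.4,0,0,-0.6],[100,-28.2,-36.7,2.8,0,0,-0.8],[100,-31.5,-41,3.1,0,0,-0.9],[100,-34,-44.2,3.3,0,0,-1.08]]]' 20; python3 to.py b,-90,0,140 b,-90,0,54
```

```text
time: 1.35
tool_pos: [0.4176, 0.1433, 0.2061]
tool_rot: [-180.0, -0.0, 165.9]
ft_force: [0.2, 0.9, 0.1]
finger_gap: 0.0855
1.35 [0.4176 0.1433 0.2061] [-180.    -0.   165.9] [0.2 0.9 0.1] 0.0855
[-6.95, -11.4, 6.62] [-0.01, -0.0, -0.01]
[-6.95, -11.4, 15.22] [-0.01, -0.0, -0.01]
```

```bash
python3 -m creep '[[[100,-2,-3.3,1.5,0,0,0],[100,-4.5,-7.4,3.5,0,0,0],[100,-6.3,-10.3,5,0,0,0],[100,-6.95,-11.4,7,0,0,0],[100,-6.95,-11.4,8,0,0,0],[100,-6.95,-11.4,8.5,0,0,0],[100,-6.95,-11.4,8.5,0,0,0],[100,-6.95,-11.4,8.5,0,0,0],[100,-6.95,-11.4,8.5,0,0,0],[100,-6.95,-11.4,8.5,0,0,0]]]' 20; python3 to.py b,-90,0,54
python3 - <<'E'
from h import *
c=snap('wrist','w1'); p=np.load('bank.npy')
from fit import w
for q in [(-90,0,66),(-105,18,71),(-105,-18,71),(-62,18,71),(-62,-18,71)]: print(q,proj(c,w(p,q)))
E
```

```text
time: 2.6
tool_pos: [0.4576, 0.0188, 0.1216]
tool_rot: [180.0, 0.0, 166.0]
ft_force: [0.5, 0.9, -0.0]
finger_gap: 0.0856
2.6 [0.4576 0.0188 0.1216] [180.   0. 166.] [ 0.5  0.9 -0. ] 0.0856
[-0.03, -0.31, 6.76] [0.0, 0.01, 0.01]
(-90, 0, 66) [276.46908131 241.98681566]
(-105, 18, 71) [308.96182949 219.8273611 ]
(-105, -18, 71) [243.46912236 219.89214838]
(-62, 18, 71) [307.37976335 289.8125982 ]
(-62, -18, 71) [245.80352821 289.88083456]
```

View pics/w1.png

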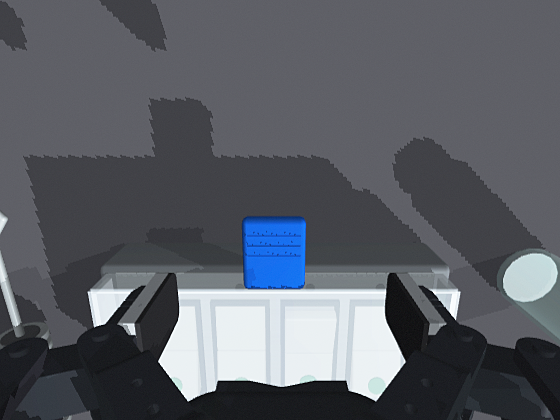

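The wrist view shows the tongue at u 243–306, v 217–288. I predicted 243–309 and 220–290, so the fit agrees to about 1 mm. Next: descend and grip.

```bash
python3 -m creep '[[[100,0,-0.35,2,0,0,0],[100,0,-0.35,4.5,0,0,0],[100,0,-0.35,6,0,0,0],[100,0,-0.35,6.8,0,0,0],[100,0,-0.35,6.8,0,0,0],[30,0,-0.35,6.8,0,0,0],[30,0,-0.35,6.8,0,0,0],[30,0,-0.35,6.8,0,0,0],[30,0,-0.35,6.8,0,0,0],[30,0,-0.35,6.8,0,0,0]]]' 25; python3 to.py b,-90,0,54
```

```text
time: 3.9
tool_pos: [0.4566, 0.0144, 0.0536]
tool_rot: [-180.0, 0.0, 166.0]
ft_force: [-0.1, -2.8, 4.2]
finger_gap: 0.0354
3.9 [0.4566 0.0144 0.0536] [-180.    0.  166.] [-0.1 -2.8  4.2] 0.0354
[-0.02, 0.14, -0.04] [-0.01, 0.0, -0.0]
```

```bash
python3 -m creep '[[[30,-0.14,0,-1.51,0,0,0],[30,-0.42,0,-3.0,0,0,0],[30,-0.86,0,-4.46,0,0,0],[30,-1.43,0,-5.87,0,0,0],[30,-2.15,0,-7.2,0,0,0],[30,-3.0,0,-8.5,0,0,0],[30,-4.0,0,-9.65,0,0,0],[30,-5.04,0,-10.7,0,0,0],[30,-6.2,0,-11.7,0,0,0],[30,-7.5,0,-12.5,0,0,0]]]'
python3 - <<'E'
from h import *
snap('scene','s1')
from fit import w
c=load('s1');cv2.imwrite('pics/s1c.png',cv2.resize(c['frame'][110:290,180:400],None,fx=3,fy=3)[:,:,::-1])
E
```

```text
time: 5.15
tool_pos: [0.5271, -0.0032, 0.1783]
tool_rot: [-179.9, -0.3, 166.0]
ft_force: [-5.4, -1.4, 0.1]
finger_gap: 0.0354
```

View pics/s1c.png

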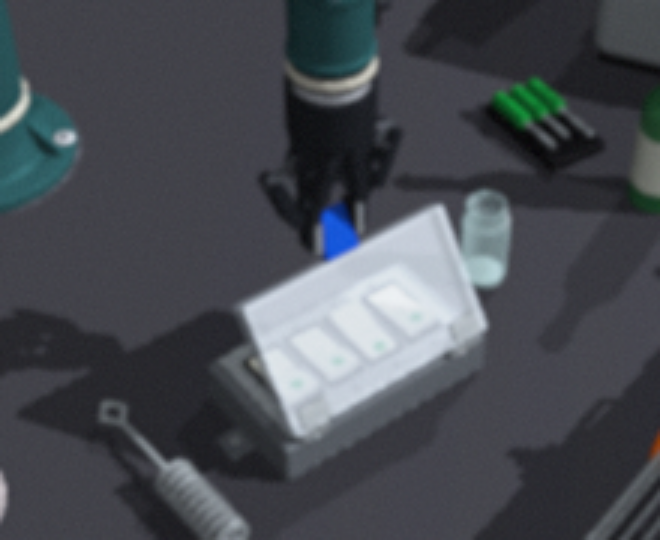

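Cover is at about 1 rad and the tongue is held. I'll carry on to about 1.8 rad.

```bash
python3 -m creep '[[[30,-1.35,0,-0.7,0,0,0],[30,-2.76,0,-1.26,0,0,0],[30,-4.22,0,-1.69,0,0,0],[30,-5.72,0,-1.96,0,0,0],[30,-7.23,0,-2.08,0,0,0],[30,-8.75,0,-2.06,0,0,0],[30,-10.26,0,-1.87,0,0,0],[30,-11.75,0,-1.55,0,0,0],[30,-11.75,0,-1.55,0,0,0],[30,-11.75,0,-1.55,0,0,0]]]' && python3 -m creep '[[[80,0,0,0,0,0,0],[80,0,0,0,0,0,0],[80,0,0,0,0,0,0],[80,0,0,0,0,0,0],[80,0,0,-2,0,0,0],[80,0,0,-5,0,0,0],[80,3,0,-7,0,0,0],[50,8,0,-7,0,0,0],[20,13,0,-7,0,0,0],[0,16,0,-7,0,0,0]]]'
python3 - <<'E'
from h import *
snap('scene','s2')
c=load('s2');cv2.imwrite('pics/s2c.png',cv2.resize(c['frame'][110:290,180:400],None,fx=3,fy=3)[:,:,::-1])
E
```

```text
time: 6.45
tool_pos: [0.6453, -0.0327, 0.1945]
tool_rot: [-180.0, 0.3, 165.9]
ft_force: [0.3, -4.5, 1.0]
finger_gap: 0.0355
time: 7.7
tool_pos: [0.4853, 0.008, 0.2637]
tool_rot: [180.0, -0.1, 166.0]
ft_force: [0.8, 0.2, 0.5]
finger_gap: 0.0137
```

View pics/s2c.png

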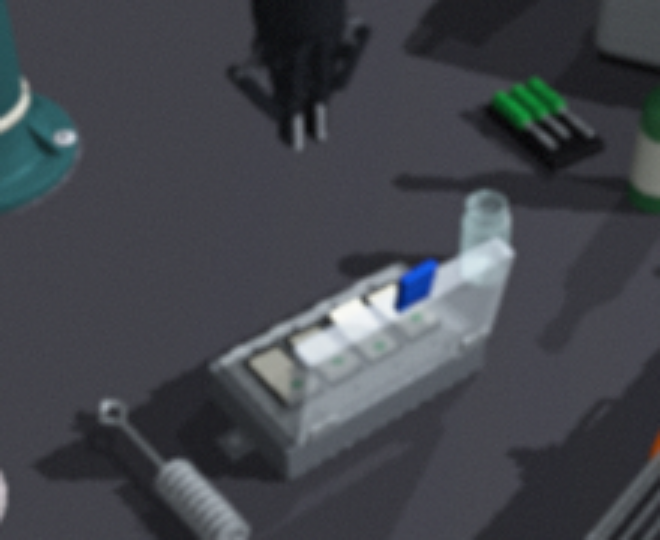

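```bash
python3 to.py b,16,69,110 b,14,69,66 b,14,69,70,-10
```

```text
7.75 [0.4812 0.0086 0.2633] [-180.    -0.4  166.1] [-3.6  0.7  0.3] 0.0065
[-8.21, 7.0, 15.27] [-0.01, -0.06, 0.02]
[-8.04, 7.0, 19.67] [-0.01, -0.06, 0.02]
[-8.03, 7.0, 19.27] [-0.01, 1.6, 0.02]
```

Cover now leans back past vertical, with the tongue released at crop (417,285). Next I'll press paddle 1's on end.

```bash
python3 -m creep '[[[0,-2,1.5,3,0,0,0],[0,-5,4.5,7.5,0,0,0],[0,-7.5,6.5,12,0,0,0],[0,-8.2,7,16,0,0,0],[0,-8.2,7,18,0,0,0],[0,-8.2,7,18.8,0,0,0],[0,-8.2,7,19.4,0,0,0],[0,-8.2,7,19.8,0,0,0],[0,-8.2,7,20.0,0,0,0],[0,-8.2,7,20.1,0,0,0]]]'; python3 to.py b,16,69,62
```

```text
time: 9.0
tool_pos: [0.5843, 0.0555, 0.063]
tool_rot: [180.0, -0.0, 166.0]
ft_force: [1.3, -0.3, 0.2]
finger_gap: -0.0001
9.0 [0.5843 0.0555 0.063 ] [180.  -0. 166.] [ 1.3 -0.3  0.2] -0.0001
[0.77, -0.04, 0.1] [0.0, -0.0, 0.0]
```

```bash
python3 -m creep '[[[0,0.3,0,0,0,0,0],[0,0.6,0,0,0,0,0],[0,0.6,0,0.1,0,0,0],[0,0.6,0,0.15,0,0,0],[0,0.6,0,0.2,0,0,0],[0,0.6,0,0.25,0,0,0],[0,0.6,0,0.3,0,0,0],[0,0.6,0,0.3,0,0,0],[0,0.6,0,0.3,0,0,0],[0,0.6,0,0.3,0,0,0]]]'; python3 to.py b,-28,23,80 b,-28,23,60
python3 - <<'E'
from h import *
snap('wrist','w2')
E
```

```text
time: 10.25
tool_pos: [0.5787, 0.0569, 0.0611]
tool_rot: [180.0, -0.0, 166.0]
ft_force: [-2.1, -0.6, 11.9]
finger_gap: 0.0002
10.25 [0.5787 0.0569 0.0611] [180.  -0. 166.] [-2.1 -0.6 11.9] 0.0002
[4.6, -4.64, -1.89] [0.0, -0.0, 0.0]
[4.6, -4.64, 0.11] [0.0, -0.0, 0.0]
```

View pics/w2.png

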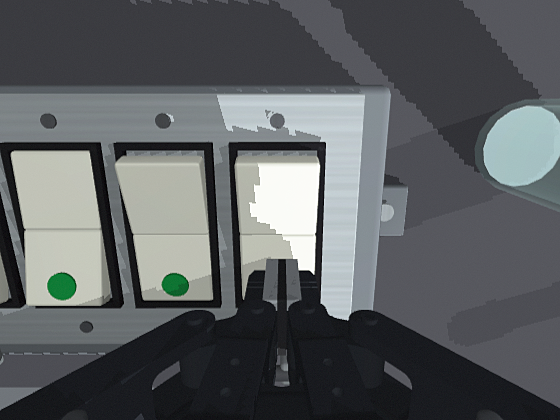

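The finger sits centred on paddle 1, with its near end raised and 12 N at the stop, so it's on. Paddle 2 (near end at (160,165)) looks raised, so it's on too. Paddle 3 looks off. Next is paddle 2 off.

```bash
python3 -m creep '[[[0,0,0,-2,0,0,0],[0,1.5,-1.5,-2.5,0,0,0],[0,3.5,-3.5,-2.5,0,0,0],[0,4.6,-4.64,-2,0,0,0],[0,4.6,-4.64,-1.2,0,0,0],[0,4.6,-4.64,-0.6,0,0,0],[0,4.6,-4.64,-0.2,0,0,0],[0,4.6,-4.64,0,0,0,0],[0,4.6,-4.64,0,0,0,0],[0,4.6,-4.64,0,0,0,0]]]'; python3 to.py b,-28,23,60 b,17,-23,60
```

```text
time: 11.55
tool_pos: [0.5241, 0.0238, 0.0609]
tool_rot: [179.9, 0.1, 166.0]
ft_force: [-2.9, 0.5, 13.0]
finger_gap: 0.0001
11.55 [0.5241 0.0238 0.0609] [1.799e+02 1.000e-01 1.660e+02] [-2.9  0.5 13. ] 0.0001
[0.1, -0.1, 0.09] [0.01, 0.01, 0.01]
[-4.4, -4.71, 0.09] [0.01, 0.01, 0.01]
```

```bash
python3 -m creep '[[[0,0,0,-2,0,0,0],[0,-1.5,-1.5,-2.5,0,0,0],[0,-3.3,-3.5,-2.5,0,0,0],[0,-4.4,-4.7,-2,0,0,0],[0,-4.4,-4.7,-1.2,0,0,0],[0,-4.4,-4.7,-0.6,0,0,0],[0,-4.4,-4.7,-0.2,0,0,0],[0,-4.4,-4.7,0,0,0,0],[0,-4.4,-4.7,0,0,0,0],[0,-4.4,-4.7,0,0,0,0]]]'; python3 to.py b,16,-23,60 b,-28,-69,60
```

```text
time: 12.8
tool_pos: [0.5535, -0.0321, 0.0611]
tool_rot: [180.0, -0.1, 166.1]
ft_force: [-1.9, 0.5, 15.6]
finger_gap: -0.0001
12.8 [ 0.5535 -0.0321  0.0611] [ 1.800e+02 -1.000e-01  1.661e+02] [-1.9  0.5 15.6] -0.0001
[-0.09, -0.0, 0.11] [0.01, -0.01, 0.02]
[4.31, -4.6, 0.12] [0.01, -0.01, 0.02]
```

```bash
python3 -m creep '[[[0,0,0,-2,0,0,0],[0,1.5,-1.5,-2.5,0,0,0],[0,3.3,-3.5,-2.5,0,0,0],[0,4.4,-4.6,-2,0,0,0],[0,4.4,-4.6,-1.2,0,0,0],[0,4.4,-4.6,-0.6,0,0,0],[0,4.4,-4.6,-0.2,0,0,0],[0,4.4,-4.6,0,0,0,0],[0,4.4,-4.6,0,0,0,0],[0,4.4,-4.6,0,0,0,0]]]' && python3 -m creep '[[[0,0,0,-2,0,0,0],[0,0,1,-6,0,0,0],[0,2,3,-11,0,0,0],[0,4,5,-16,0,0,0],[0,5,6.5,-20,0,0,0],[0,5,6.9,-22,0,0,0],[0,5,6.9,-22,0,0,0],[0,5,6.9,-22,0,0,0],[0,5,6.9,-22,0,0,0],[0,5,6.9,-22,0,0,0]]]'; python3 to.py
python3 - <<'E'
from h import *
c=snap('wrist','w3'); p=np.load('bank.npy')
from fit import w
for n in range(4): print(proj(c,w(p,(-38,69-46*n,52))),proj(c,w(p,(28,69-46*n,52))))
t=snap('top','t3');a=t['frame'][155:255,195:355]
cv2.imwrite('pics/t3c.png',cv2.resize(a,None,fx=5,fy=5,interpolation=cv2.INTER_CUBIC)[:,:,::-1])
E
```

```text
time: 14.05
tool_pos: [0.5013, -0.0666, 0.0609]
tool_rot: [180.0, 0.1, 166.0]
ft_force: [-1.9, 0.9, 14.2]
finger_gap: -0.0003
time: 15.3
tool_pos: [0.4681, 0.0114, 0.2788]
tool_rot: [-179.9, -0.1, 165.9]
ft_force: [-0.6, -0.2, -0.2]
finger_gap: -0.0002
15.3 [0.4681 0.0114 0.2788] [-1.799e+02 -1.000e-01  1.659e+02] [-0.6 -0.2 -0.2] -0.0002
[347.65085563 218.46912283] [344.6266113  274.40234769]
[304.73440517 218.53541527] [303.73939423 274.46059806]
[261.82585926 218.60169551] [262.85935197 274.51883821]
[218.92521572 218.66796353] [221.98648261 274.57706815]
```

View pics/w3.png

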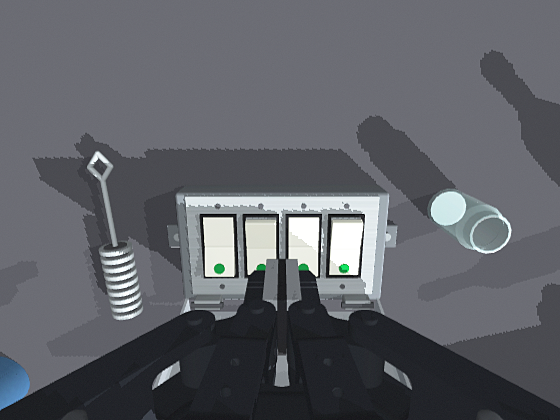

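Wrist view: paddles 1 (346,217) and 3 (262,217) show their raised near faces. Paddles 2 and 4 have theirs down. Now I'll locate the tongue numerically in the top picture.

```bash
python3 - <<'E'
from h import *
from fit import w
p=np.load('bank.npy'); c=load('t3'); f=c['frame'].astype(int); m=((f[:,:,2]>100)&(f[:,:,0]<80)&(f[:,:,2]-f[:,:,1]>50)).astype(np.uint8); m[:,:240]=0;m[:,320:]=0
n,l,st,ce=cv2.connectedComponentsWithStats(m); print(st.tolist(),ce)
for th in(1.7,1.75,1.8,1.85):
    a=np.array([[r,h] for r in(124,167) for h in(1,11)]); 
    P=[proj(c,w(p,(62-r*np.cos(th)+h*np.sin(th),y,60+r*np.sin(th)+h*np.cos(th)))) for r,h in a for y in(-18,18)]
    print(th,np.round(np.min(P,0),1),np.round(np.max(P,0),1))
    th=th; print('  grip',62-152*np.cos(th)+6*np.sin(th),60+152*np.sin(th)+6*np.cos(th))
E
python3 to.py w,0.6453,-0.0327,0.1945 w,0.6453,-0.0327,0.26
```

```text
[[0, 0, 560, 420, 235196], [290, 147, 2, 2, 4]] [[279.49981292 209.50105444]
 [290.5        147.5       ]]
1.7 [276.7 144.8] [291.  158.4]
  grip 87.53435199563455 209.95998422300207
1.75 [277.3 142.4] [291.8 156.5]
  grip 94.99731613996641 208.49638759094148
1.8 [277.8 140. ] [292.5 154.7]
  grip 102.3778041786184 206.66162732532712
1.85 [278.4 137.8] [293.1 153. ]
  grip 109.65736873517778 204.4602893712985
15.4 [0.4684 0.0115 0.2792] [-1.80e+02 -1.00e-01  1.66e+02] [ 0.  -0.  -0.1] 0.0001
[-18.25, 0.01, 8.45] [-0.0, -0.01, -0.0]
[-18.24, 0.0, 1.9] [-0.0, -0.01, -0.0]
```

```bash
python3 -m creep '[[[90,-2,0,0.5,0,0,0],[90,-6,0,1,0,0,0],[90,-11,0,1.5,0,0,0],[90,-15.5,0,1.7,0,0,0],[90,-18,0,1.9,0,0,0],[90,-18.25,0,1.9,0,0,0],[90,-18.25,0,3.5,0,0,0],[90,-18.25,0,6,0,0,0],[90,-18.25,0,7.8,0,0,0],[90,-18.25,0,8.4,0,0,0]]]' && python3 -m creep '[[[90,0,0,0,0,0,0],[30,0,0,0,0,0,0],[30,0,0,0,0,0,0],[30,0,0,0,0,0,0],[30,0,0,0,0,0,0],[30,0,0,0,0,0,0],[30,0,0,0,0,0,0],[30,0,0,0,0,0,0],[30,0,0,0,0,0,0],[30,0,0,0,0,0,0]]]' 25; python3 to.py w,0.6453,-0.0327,0.1945
```

```text
time: 16.65
tool_pos: [0.6439, -0.0321, 0.194]
tool_rot: [-180.0, -0.2, 166.0]
ft_force: [-0.7, 0.8, 0.7]
finger_gap: 0.0767
time: 17.9
tool_pos: [0.6462, -0.033, 0.1967]
tool_rot: [-180.0, 0.1, 166.0]
ft_force: [-0.8, -1.5, 5.8]
finger_gap: 0.0357
17.9 [ 0.6462 -0.033   0.1967] [-1.80e+02  1.00e-01  1.66e+02] [-0.8 -1.5  5.8] 0.0357
[0.1, 0.01, 0.22] [-0.0, 0.01, 0.0]
```

```bash
python3 -m creep '[[[30,1.49,0,-0.32,0,0,0],[30,3.0,0,-0.51,0,0,0],[30,4.52,0,-0.53,0,0,0],[30,6.03,0,-0.41,0,0,0],[30,7.53,0,-0.14,0,0,0],[30,8.99,0,0.29,0,0,0],[30,10.4,0,0.85,0,0,0],[30,11.75,0,1.55,0,0,0],[30,13.02,0,2.39,0,0,0],[30,14.2,0,3.35,0,0,0]]]' && python3 -m creep '[[[30,1.08,0,1.07,0,0,0],[30,2.05,0,2.24,0,0,0],[30,2.89,0,3.51,0,0,0],[30,3.61,0,4.85,0,0,0],[30,4.18,0,6.26,0,0,0],[30,4.62,0,7.71,0,0,0],[30,4.9,0,9.2,0,0,0],[30,5.04,0,10.5,0,0,0],[30,5.04,0,10.9,0,0,0],[30,5.04,0,10.9,0,0,0]]]'; python3 to.py b,-90,0,54
```

```text
time: 19.15
tool_pos: [0.5063, 0.002, 0.1615]
tool_rot: [-180.0, -0.1, 166.0]
ft_force: [2.4, -4.6, 1.4]
finger_gap: 0.0358
time: 20.4
tool_pos: [0.4575, 0.0142, 0.0546]
tool_rot: [-180.0, -0.1, 165.9]
ft_force: [-4.5, -3.4, 26.8]
finger_gap: 0.0352
20.4 [0.4575 0.0142 0.0546] [-1.800e+02 -1.000e-01  1.659e+02] [-4.5 -3.4 26.8] 0.0352
[0.07, 0.14, 0.06] [-0.0, -0.02, -0.01]
```

```bash
python3 -m creep '[[[100,0,0,0,0,0,0],[100,0,0,0,0,0,0],[100,0,0,0,0,0,0],[100,0,0,0,0,0,0],[100,0,0,-1,0,0,0],[100,0,0,-4,0,0,0],[100,0,0,-8,0,0,0],[100,0,2,-13,0,0,0],[100,0,7,-15,0,0,0],[100,0,12,-15,0,0,0]]]' && python3 -m creep '[[[100,0,5,0,0,0,0],[100,1,10,0,0,0,0],[100,2,15,0,0,0,0],[100,2,18,0,0,0,0],[100,2,18,0,0,0,0],[100,2,18,0,0,0,0],[100,2,18,0,0,0,0],[100,2,18,0,0,0,0],[100,2,18,0,0,0,0],[100,2,18,0,0,0,0]]]'
python3 - <<'E'
from h import *
from fit import w
s=snap('scene','s4'); t=snap('top','t4'); p=np.load('bank.npy')
A=cv2.resize(t['frame'][155:255,195:355],None,fx=5,fy=5,interpolation=cv2.INTER_CUBIC)
B=cv2.resize(s['frame'][165:290,200:370],None,fx=4,fy=4,interpolation=cv2.INTER_CUBIC); 
cv2.imwrite('pics/t4c.png',A[:,:,::-1]); cv2.imwrite('pics/s4c.png',B[:,:,::-1])
for a,n in((load('s0'),'s0'),(s,'s4'),(load('t0'),'t0'),(t,'t4')):
    f=a['frame'].astype(int); m=(f[:,:,2]>120)&(f[:,:,0]<70); q=np.round(proj(a,w(p,(-84,0,70)))).astype(int)
    k=np.zeros_like(m);k[q[1]-20:q[1]+20,q[0]-20:q[0]+20]=1; v,u=np.nonzero(m&k); print(n,u.mean(),v.mean(),len(u))
d=np.abs(s['frame'].astype(int)-load('s0')['frame']).max(2)>40
ys,xs=np.nonzero(d[165:420]); print('scene diff px',len(ys)); d2=d.copy()
v,u=np.nonzero(d); print(np.histogram(u,8),np.histogram(v,8))
E
```

```text
time: 21.65
tool_pos: [0.4897, 0.1317, 0.2064]
tool_rot: [179.8, 0.3, 165.9]
ft_force: [0.1, 0.4, 0.3]
finger_gap: 0.0854
time: 22.9
tool_pos: [0.5123, 0.3098, 0.2033]
tool_rot: [-180.0, -0.0, 166.0]
ft_force: [-0.5, -0.2, 0.9]
finger_gap: 0.0854
s0 277.09016393442624 202.63934426229508 122
s4 277.11570247933884 202.7603305785124 121
t0 267.96794871794873 219.30769230769232 156
t4 267.90909090909093 219.37012987012986 154
scene diff px 226
(array([1791, 1440,  996, 1362,  499,    0,   58, 2498]), array([  0. ,  47.5,  95. , 142.5, 190. , 237.5, 285. , 332.5, 380. ])) (array([1071,  979, 1246, 1501, 2157, 1198,  382,  110]), array([  0.   ,  25.625,  51.25 ,  76.875, 102.5  , 128.125, 153.75 ,
       179.375, 205.   ]))
```

View pics/s4c.png

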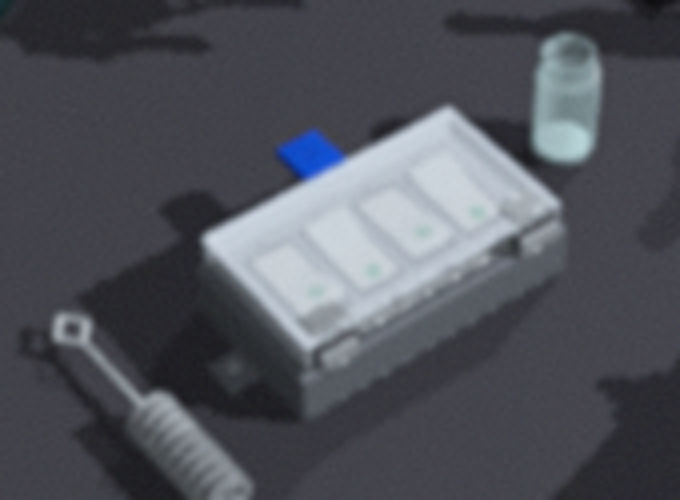

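View pics/t4c.png

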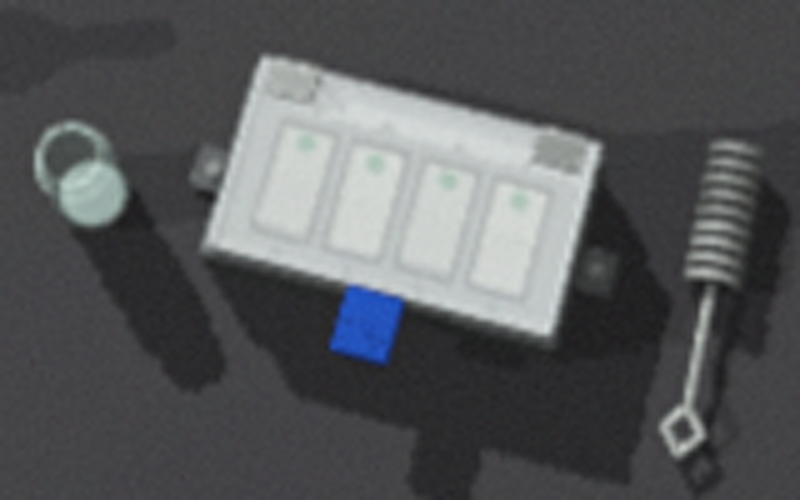

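The cover is shut: the tongue is within 0.12 px of where it started in both views. The paddles alternate 1 and 3 against 2 and 4, and the jar at (565,100) and the brush haven't moved. Handing in.

```bash
python3 -c "
from workcell import manip
print(manip.sign_off())"
```

```text
the job is handed in; nothing more can be done
None
```

The job is handed in at about 23 s on the robot's clock. I swung the cover open to about 1.8 rad by its tongue and pressed paddles 1 to 4 to on, off, on, off. Then I took the tongue again, swung the cover shut and backed the arm off.

**Switches:** each press met its stop at 12 to 16 N at the expected height. The wrist picture then showed paddles 1 and 3 with their near ends raised, and 2 and 4 with theirs down. The arm hid parts of paddles 2 and 3, and there is no direct reading of the paddle angles.

**Cover:** it stopped at 27 N when shut. After release the tongue was within about 0.1 px of its starting place in both views.

**Bystanders:** the jar is upright, and it and the brush are where they started in the last pictures. I did not measure the other items one by one; the arm never went near them.

**Disagreements:** the first approach to paddle 1 overshot by about 8 mm, because I worked it out while the arm was still moving. I corrected that before the final press. The housing corners also fitted 1 to 2 px worse than the paddles and tongue, which made no difference to the moves.

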